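# Clear the priming table: panels into the drying rack, tools into the tray

### The job

Clear the priming table: stand every painting panel from the leaning stand upright on its short edge, fully down and roughly centred in the slotted rack, one to a groove, thin panels in the narrow grooves and deep panels in the wide ones. Then or meanwhile lay the brush, the palette knife and the scraper flat in the tool tray, one to a compartment, lying along it with bristles or blade towards the tall end wall. Leave the mug and the jar where they are.

Things in the scene. Friction and masses are not known exactly. Their poses are not given: they have to be found in the camera images.
- rack: fixed wooden rack, 90 (x) x 296 (y) x 46 mm high; five grooves run right through it along x: three narrow (16 mm wide, centre lines at y = -115, -63, -11 mm) and two wide (30 mm, at y = +50, +115 mm), all centred on x = 0 and 36 mm deep, floors 10 mm above the table. Origin under its centre, z up
- stand: fixed wooden stand, 110 (x) x 372 (y) mm, 76 mm high. Panels lean on it side by side along y, 72 mm apart, in any order, lower back edges at x = +20, z = 22 mm, white faces to +x and up, tops leaning 30 degrees over to -x (to the robot). A 10 mm board on their -x side backs the lowest 62 mm; the upper 48 mm stand free. Origin under its centre, z up
- thin1: loose thin painting panel, 9 mm thick, 56 mm wide, 110 mm tall. May be absent (None). Origin: middle of the lower short edge of its back (bare wood) face; +x is the normal from the back to the white face (the wood lies from x = 0 to x = thickness), y along the width, +z up the panel to its top edge at 110 mm. About 0.1 kg
- thin2: loose thin painting panel, 9 mm thick, 56 mm wide, 110 mm tall. May be absent (None). Origin: middle of the lower short edge of its back (bare wood) face; +x is the normal from the back to the white face (the wood lies from x = 0 to x = thickness), y along the width, +z up the panel to its top edge at 110 mm. About 0.1 kg
- thin3: loose thin painting panel, 9 mm thick, 56 mm wide, 110 mm tall. May be absent (None). Origin: middle of the lower short edge of its back (bare wood) face; +x is the normal from the back to the white face (the wood lies from x = 0 to x = thickness), y along the width, +z up the panel to its top edge at 110 mm. About 0.1 kg
- deep1: loose deep painting panel, 22 mm thick, 56 mm wide, 110 mm tall. May be absent (None). Origin: middle of the lower short edge of its back (bare wood) face; +x is the normal from the back to the white face (the wood lies from x = 0 to x = thickness), y along the width, +z up the panel to its top edge at 110 mm. About 0.15 kg
- deep2: loose deep painting panel, 22 mm thick, 56 mm wide, 110 mm tall. May be absent (None). Origin: middle of the lower short edge of its back (bare wood) face; +x is the normal from the back to the white face (the wood lies from x = 0 to x = thickness), y along the width, +z up the panel to its top edge at 110 mm. About 0.15 kg
- thin1_mid (a point): centre of panel thin1; axes as the panel
- thin2_mid (a point): centre of panel thin2; axes as the panel
- thin3_mid (a point): centre of panel thin3; axes as the panel
- deep1_mid (a point): centre of panel deep1; axes as the panel
- deep2_mid (a point): centre of panel deep2; axes as the panel
- tray: fixed plywood tray, 200 (x) x 208 (y) mm, floor 4 mm thick; three equal compartments along x, each 192 mm long and 64 mm wide, centre lines at y = -68, 0, +68 mm, centred on x = 0. Walls and dividers rise to 12 mm above the table, the tall end wall at +x to 40 mm. Origin under its centre, z up
- brush: flat priming brush, 160 mm long, wooden handle, 44 mm wide ferrule and bristles. Origin: underside of the handle at mid length, near the balance point: grip here (handle from x = -80 to +20 mm, 20 mm wide in y, 22 mm tall); x points to the head, which ends at x = +80 mm and is thinner than the handle, clear of the table. Lies on the table top, z = 0
- knife: palette knife, 160 mm long, dark wooden handle, 24 mm wide steel blade. Origin: underside of the handle at mid length, near the balance point: grip here (handle from x = -80 to +20 mm, 20 mm wide in y, 22 mm tall); x points to the head, which ends at x = +80 mm and is thinner than the handle, clear of the table. Lies on the table top, z = 0
- scraper: filling scraper, 160 mm long, black handle, 50 mm wide steel blade. Origin: underside of the handle at mid length, near the balance point: grip here (handle from x = -80 to +20 mm, 20 mm wide in y, 22 mm tall); x points to the head, which ends at x = +80 mm and is thinner than the handle, clear of the table. Lies on the table top, z = 0
- brush_head (a point): middle of the head (bristles or blade) of the brush, 55 mm ahead of its origin, 11 mm up
- knife_head (a point): middle of the head (bristles or blade) of the knife, 55 mm ahead of its origin, 11 mm up
- scraper_head (a point): middle of the head (bristles or blade) of the scraper, 55 mm ahead of its origin, 11 mm up
- mug: black mug, 80 mm across with a side handle, 95 mm high, a bystander; origin under its centre
- jar: glass jar with metal lid, 72 mm across, 85 mm high, a bystander; origin under its centre

How it is judged:
By the outcome, as a careful person would: the job done as asked, in the order asked, and still so for the second after the job is handed in, with the robot touching nothing.
Of thin1, thin2, thin3, deep1, deep2 only 3 to 5 are there at a start; the rules pass over those that are not, and their reading is None.
At some moment in a run one of brush, knife, scraper may be knocked a few centimetres aside while the robot is not near it.
It also fails if it takes over 210 s, if anything falls off the work surface, if the arm or the gripper's body presses on something with over 40 N, if the wrist force passes 120 N, or if a joint passes its speed limit or range.

### The arm

A 6-joint arm with a two-finger parallel gripper is mounted at the origin on the work surface. World frame = base frame: x ahead of the robot, y to its left, z up, the work surface at z = 0. Lengths are in m, angles in rad, forces in N, time in s.
With the tool pointing down it reaches from about 0.375 to 0.9 m from the base axis. Payload 3.1 kg.
Tool frame: the origin (TCP) lies between the finger pads; the fingertips stand 14 mm ahead of it and the grasp point (between the pads) lies 5 mm behind it (bot.tcp_to_tips is the distance from the TCP to the fingertips, in m); z points along the fingers, y is the line along which they close (so a half turn about z gives the same grasp; the last joint's range is limited). The gripper opens to 85 mm and grips with 20 to 120 N. Pads are 22 mm wide; open, the fingers measure 114 mm over their backs; the gripper's body (76 mm by 85 mm) begins 54 mm behind the grasp point. The pads swing forward as they close: fully open they stand 13 mm farther back than shut.
Start: joints at [0.936, 0.527, 1.433, -0, 1.181, -0.178], TCP at [0.275, 0.561, 0.245] pointing down, gripper open.
Joint ranges: [-3.08, 3.08], [-0.75, 2.2], [0.22, 2.44], [-1.43, 4.57], [0, 2.65], [-2.85, 2.85]. Speed limits (rad/s): [2.79, 2.79, 3.14, 3.14, 3.14, 3.14].

### API

Orientations are given as a rotation vector (axis times angle).
In Python, from workcell import bot gives the robot as it stands.
- The arm moves only by the shell command python3 -m crank 'ROWS' [OPENING] [FORCE]. ROWS is text: rows parted by semicolons, each of 6 numbers parted by spaces: the shift along the world's x, y, z in units of 60 mm (1.0 is 60 mm), then the turn, a rotation vector about the world's x, y, z in units of 10 degrees (1.0 is 10 degrees). A call has 1 to 8 rows; each row is the pose to reach, as a shift and turn from the pose commanded when the call began; what a row does not reach only later rows make up. A row lasts 1/8 s, in which the tool goes at most 62.5 mm and 10.7 degrees, less where a joint would pass 70% of its speed; a pose out of reach is approached as far as the arm can. A call with a gripper value outside its range is refused whole. OPENING is the opening, from -1 (shut) to 1 (fully open), set as the call begins (- or left out, the last holds). The fingers move at their own pace and stop on an object; FORCE is the grip in N (left out, the last holds). Time passes only in rows, so rows that repeat a pose let the fingers close. It gives the time, the measured TCP pose, the force, the opening and the grip force at its end, in the units of the state.
- bot.read_state(): the state, without advancing time (a new reading comes with each control period).
- bot.read_camera(name): name is "side" or "top"; returns a dict with "image" (384x512x3 uint8, red, green, blue), "vfov" (degrees; the focal length in pixels is half the picture's height over the tangent of half this angle, whatever the lens; pixels are square), "cx", "cy" (the principal point, pixels), "dist" ([k1, k2, p1, p2, k3] as OpenCV has them; the pictures are not rectified), "rvec" (rotation vector, rad) and "tvec" (3), from world to camera coordinates, as OpenCV has them. Camera axes: x right, y down, z forward; pixel columns grow to the right and rows downward; lengths in m; the calibration is good to about 2 mm. A picture is of the moment at which its call begins. There is no depth.
- bot.job_done(): hands the job in; it is judged then, once.
The state is a dict: "t": time; "qpos": joint angles; "dq": joint speeds; "joint_efforts": joint torques, N m; "tcp_pos": TCP position; "eef_rot": TCP orientation; "ft_force": force on the tool from outside, world axes, zero at the start; "ft_torque": the same for the moment, N m; "width": finger opening in m; "gripper_force": force on a finger pad.
Only numpy, scipy, OpenCV 4.12 (cv2) and the standard library are available. Lean on these libraries where they do the work, as an engineer would, in place of code of your own. Each camera call takes 0.05 s, during which the arm holds its last target. There are 200 camera calls.

## Working session

There is one attempt and no reset: what is moved stays moved. The work goes in short steps, Python scripts to look and compute and a shell command to move; the robot and the scene stay as the last step left them, time stands still between calls to the robot, and variables do not carry over. Pictures are saved under pics/ and viewed, at most 14 in all, crops included, and the job is handed in when it is done.

```bash
ls; mkdir -p pics; python3 - <<'E'
from workcell import bot
import cv2,numpy as np
s=bot.read_state();print(s)
for n in("side","top"):
    c=bot.read_camera(n);im=c.pop("image");print(n,c)
    np.save(f"pics/{n}0.npy",im)
    cv2.imwrite(f"pics/{n}0.png",cv2.resize(im[:,:,::-1],(800,600),interpolation=cv2.INTER_CUBIC))
E
```

```text
pics
{'t': 0.0, 'qpos': array([ 9.36517250e-01,  5.28467752e-01,  1.43391915e+00, -4.29979339e-05,
        1.18136438e+00, -1.78447883e-01]), 'dq': array([-6.46702233e-04, -1.71850693e-03, -7.23553268e-05, -5.39121698e-04,
        8.67217112e-04,  6.55048837e-04]), 'joint_efforts': array([-6.83592716e-04, -4.42350483e+01, -1.78023058e+01, -2.40300133e-04,
        8.22518341e-03, -2.77311921e-05]), 'tcp_pos': array([0.27467121, 0.56064441, 0.24432724]), 'eef_rot': array([-0.70962513, -3.0595581 ,  0.0031385 ]), 'ft_force': array([-0.12544174,  0.31842879,  0.19609392]), 'ft_torque': array([-0.02311185, -0.00989942,  0.00230915]), 'gripper_force': 0.0, 'width': 0.08530478758734117}
side {'vfov': 48.31029902898095, 'cx': 256.8165638193117, 'cy': 193.03341186653543, 'dist': array([-0.11241147,  0.        ,  0.        ,  0.        ,  0.        ]), 'rvec': array([ 2.07621105, -0.39385382,  0.22286861]), 'tvec': array([-0.49181259,  0.18948028,  1.16490888])}
top {'vfov': 51.0985707831804, 'cx': 256.0247094657947, 'cy': 185.8128062684402, 'dist': array([-0.00112931,  0.        ,  0.        ,  0.        ,  0.        ]), 'rvec': array([ 2.18372379, -2.13621412,  0.08067593]), 'tvec': array([-1.81420809e-04,  5.18170776e-01,  1.15918973e+00])}
```

View pics/top0.png

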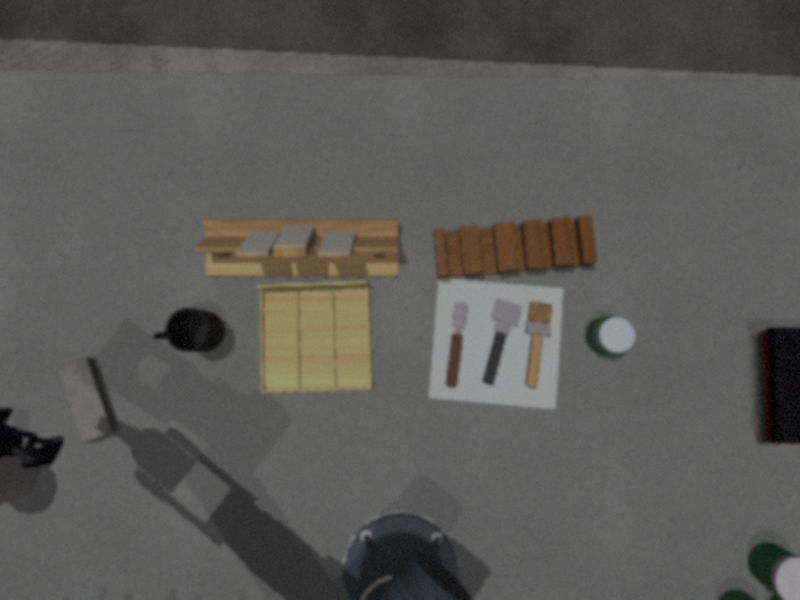

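View pics/side0.png

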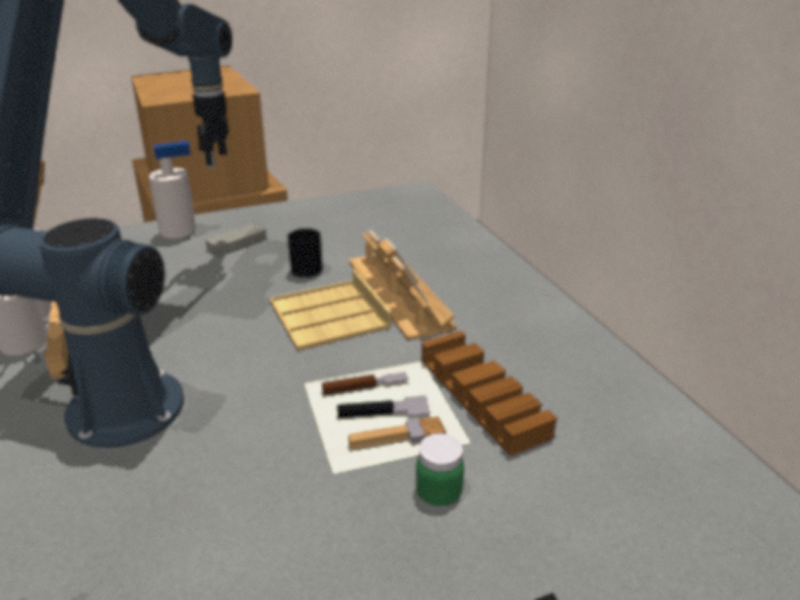

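Top view (800x600): the stand with 3 panels is at about (300,248), the rack at (515,245), the tray at (315,337) with its tall wall at the top, and the tools at (457,345), (500,340) and (538,345) with heads up (+x). Next, a zoomed crop and measurements.

```bash
cat > h.py <<'E'
import cv2,numpy as np
from workcell import bot
def cam(n):
    c=bot.read_camera(n);h=c["image"].shape[0];f=h/2/np.tan(np.radians(c["vfov"])/2)
    c["K"]=np.array([[f,0,c["cx"]],[0,f,c["cy"]],[0,0,1]]);c["R"]=cv2.Rodrigues(c["rvec"])[0];c["C"]=-c["R"].T@c["tvec"];return c
def ray(c,p):
    u=cv2.undistortPoints(np.array(p,float).reshape(-1,1,2),c["K"],c["dist"]).reshape(-1,2)
    return np.c_[u,np.ones(len(u))]@c["R"]
def onz(c,p,z):
    d=ray(c,p);z=np.asarray(z,float)*np.ones(len(d));return c["C"]+d*((z-c["C"][2])/d[:,2])[:,None]
def proj(c,P): return cv2.projectPoints(np.array(P,float).reshape(-1,3),c["rvec"],c["tvec"],c["K"],c["dist"])[0].reshape(-1,2)
def mask(c,lo,hi):
    return cv2.inRange(cv2.cvtColor(c["image"],cv2.COLOR_RGB2HSV),np.array(lo),np.array(hi))
E
python3 - <<'E'
from h import *
c=cam("top");im=c["image"]
cv2.imwrite("pics/c1.png",cv2.resize(im[130:182,120:260,::-1],None,fx=5.7,fy=5.7,interpolation=cv2.INTER_CUBIC))
cv2.imwrite("pics/c2.png",cv2.resize(im[130:270,270:390,::-1],None,fx=4.2,fy=4.2,interpolation=cv2.INTER_CUBIC))
hsv=cv2.cvtColor(im,cv2.COLOR_RGB2HSV)
for p in [(160,155),(170,157),(150,142),(301,160),(292,230),(317,230),(341,230),(319,200),(293,200),(344,198),(345,209),(300,255),(200,215),(390,215)]: print(p,hsv[p[1],p[0]])
E
```

```text
(160, 155) [ 13  16 111]
(170, 157) [ 19  18 112]
(150, 142) [ 16 108 120]
(301, 160) [ 14 134 101]
(292, 230) [ 7 82 81]
(317, 230) [75  9 54]
(341, 230) [ 15 101 136]
(319, 200) [141  15 123]
(293, 200) [138  10 126]
(344, 198) [ 14 110 109]
(345, 209) [135  13 119]
(300, 255) [108   9 149]
(200, 215) [ 24  90 151]
(390, 215) [112  18 160]
```

View pics/c1.png

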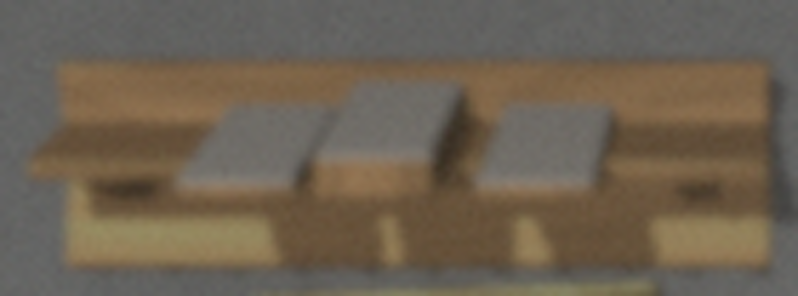

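View pics/c2.png

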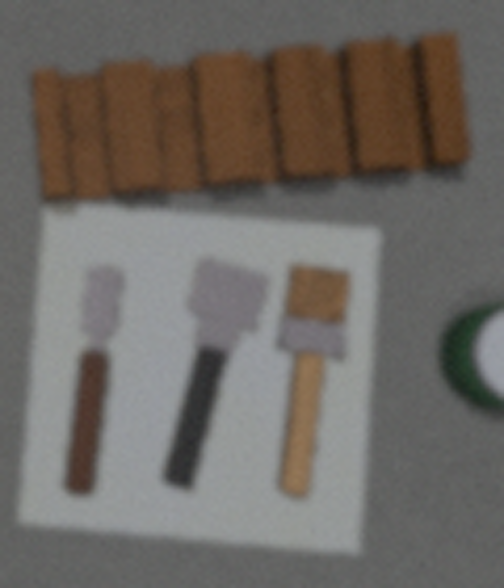

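The stand crop shows thin, deep, thin panels from left to right. Their white faces' top edges run (180,188)-(292,188), (320,157)-(435,160) and (478,187)-(592,187). The second crop has the rack top corners at (35,70), (457,35), (470,160) and (43,198), with the wide grooves on the left (+y). It also shows the knife, scraper and brush.

```bash
python3 - <<'E'
from h import *
np.set_printoptions(precision=4,suppress=True)
c=cam("top");print("C",c["C"])
def crop1(p): return (np.array(p,float)+.5)/5.7-.5+np.array([120,130])
def crop2(p): return (np.array(p,float)+.5)/4.2-.5+np.array([270,130])
def full(p): return (np.array(p,float)+.5)/1.5625-.5
for n,z,pp in[("thinL",.1218,[(180,188),(292,188)]),("deep",.1283,[(320,157),(435,160)]),("thinR",.1218,[(478,187),(592,187)])]:
    P=onz(c,crop1(pp),z);print(n,P[:,:2].ravel(),"w",np.linalg.norm(P[1]-P[0]),"mid",P.mean(0))
P=onz(c,crop1([(60,62),(770,62),(768,265),(65,265)]),0.012);print("stand",P[:,:2],P.mean(0),P[:,:2].ptp(0) if hasattr(P,'ptp') else np.ptp(P,0))
P=onz(c,crop2([(35,70),(457,35),(470,160),(43,198)]),.046)
print("rack",P[:,:2],P.mean(0),"len",np.linalg.norm(P[1]-P[0]),np.linalg.norm(P[2]-P[3]),np.linalg.norm(P[0]-P[3]));d=(P[0]-P[1]+P[3]-P[2]);print("rack yaw",np.degrees(np.arctan2(-d[0],d[1])))
P=onz(c,full([(259,291),(370,288),(372,390),(262,393)]),.012)
print("tray",P[:,:2],P.mean(0),np.linalg.norm(P[0]-P[1]),np.linalg.norm(P[2]-P[3]),np.linalg.norm(P[2]-P[1]))
hsv=cv2.cvtColor(c["image"],cv2.COLOR_RGB2HSV)
roi=np.zeros(hsv.shape[:2],np.uint8);roi[190:252,276:356]=255
ms={"knife":(hsv[...,1]>50)&(np.indices(roi.shape)[1]<305),"scraper":(hsv[...,2]<85)&(hsv[...,1]<45),"brush":(hsv[...,1]>60)&(np.indices(roi.shape)[1]>325)}
heads={"knife":(104/4.2+270,301/4.2+130),"scraper":(226/4.2+270,305/4.2+130),"brush":(314/4.2+270,308/4.2+130)}
for n,m in ms.items():
    m=cv2.morphologyEx((m*roi).astype(np.uint8),cv2.MORPH_OPEN,np.ones((3,3)))
    if n=="brush": m[:212]=0
    k,l,st,ce=cv2.connectedComponentsWithStats(m);i=1+st[1:,4].argmax()
    pts=np.argwhere(l==i)[:,::-1].astype(float);W=onz(c,pts,.02)[:,:2]
    r=cv2.minAreaRect((W*1000).astype(np.float32));mu=np.array(r[0])/1000
    w,v=np.linalg.eigh(np.cov((W-W.mean(0)).T));a=v[:,1]*np.sign(v[0,1])
    H=onz(c,[heads[n]],.015)[0,:2];b=H-mu
    print(n,"handle mid",mu,r[1],"yaw pca",np.degrees(np.arctan2(a[1],a[0])),"yaw head",np.degrees(np.arctan2(b[1],b[0])),"dist",np.linalg.norm(b),"origin",mu+.03*a)
P=onz(c,full([(617,335)]),.085);print("jar",P);P=onz(c,full([(198,328)]),.095);print("mug",P)
E
```

```text
C [ 0.4026 -0.0176  1.2041]
thinL [0.5666 0.2977 0.5676 0.2436] w 0.05411815680130274 mid [0.5671 0.2706 0.1218]
deep [0.5819 0.2292 0.5815 0.174 ] w 0.055196426347698904 mid [0.5817 0.2016 0.1283]
thinR [0.5699 0.154  0.571  0.0992] w 0.054755901046933717 mid [0.5704 0.1266 0.1218]
stand [[0.6498 0.3973]
 [0.6567 0.0188]
 [0.5485 0.0173]
 [0.5409 0.3888]] [0.599  0.2055 0.012 ] [0.1158 0.38   0.    ]
rack [[ 0.6334 -0.0507]
 [ 0.6635 -0.3426]
 [ 0.5762 -0.3509]
 [ 0.5439 -0.0578]] [ 0.6043 -0.2005  0.046 ] len 0.2934497303624057 0.29487916062707037 0.08986301936805878
rack yaw 6.091186925826736
tray [[0.513  0.2827]
 [0.5232 0.0696]
 [0.3304 0.0605]
 [0.3197 0.2683]] [0.4215 0.1703 0.012 ] 0.21331233249729525 0.20802980645502525 0.19301838300280103
knife handle mid [ 0.3896 -0.092 ] (15.229772567749023, 92.16188049316406) yaw pca -6.397533759222143 yaw head -8.16237909054119 dist 0.0856478452582419 origin [ 0.4194 -0.0954]
scraper handle mid [ 0.397  -0.1671] (18.338069915771484, 96.57018280029297) yaw pca -14.749696864908035 yaw head -16.576966766427727 dist 0.07970347762308423 origin [ 0.426  -0.1747]
brush handle mid [ 0.3944 -0.2413] (17.65470314025879, 95.06087493896484) yaw pca -7.304648178842904 yaw head -7.3667390889532856 dist 0.07887173360183909 origin [ 0.4242 -0.2451]
jar [[ 0.4414 -0.3749  0.085 ]]
mug [[0.4369 0.3679 0.095 ]]
```

```bash
cat >> h.py <<'E'
from scipy.spatial.transform import Rotation as Ro
def frame(z,y):
    z=np.array(z,float);z/=np.linalg.norm(z);y=np.array(y,float);y-=z*(y@z);y/=np.linalg.norm(y)
    return Ro.from_matrix(np.c_[np.cross(y,z),y,z])
def down(yaw_y):
    a=np.radians(yaw_y);return frame([0,0,-1],[np.cos(a),np.sin(a),0])
def plan(*poses):
    "prints shift/turn units between successive (pos, Rotation), from measured pose"
    s=bot.read_state();p,R=s["tcp_pos"],Ro.from_rotvec(s["eef_rot"])
    for q,S in poses:
        q=np.array(q,float);d=(q-p)/.06;w=np.degrees((S*R.inv()).as_rotvec())/10
        print(" ".join(f"{x:.2f}" for x in [*d,*w])," rows>=",int(np.ceil(max(np.linalg.norm(d)*.06/.0625,np.linalg.norm(w)*10/10.7))));p,R=q,S
ST=1.2 # stand yaw, deg
def panel(topwhite,t,h):
    a=np.radians(ST);n=np.array([np.cos(a)*.866,np.sin(a)*.866,.5]);z=np.array([-.5*np.cos(a),-.5*np.sin(a),.866])
    return np.array(topwhite)-n*t/2-z*(.110-h),n,z
RC=np.array([.6043,-.2005]);RY=6.0
def rack(x,y,z):
    a=np.radians(RY);return np.array([RC[0]+x*np.cos(a)-y*np.sin(a),RC[1]+x*np.sin(a)+y*np.cos(a),z])
TC=np.array([.425,.170]);TY=3.0
def tray(x,y,z):
    a=np.radians(TY);return np.array([TC[0]+x*np.cos(a)-y*np.sin(a),TC[1]+x*np.sin(a)+y*np.cos(a),z])
E
python3 - <<'E'
from h import *
s=cam("side");im=s["image"][:,:,::-1].copy();x0,y0,k=150,130,3
v=cv2.resize(im[y0:300,x0:366],None,fx=k,fy=k,interpolation=cv2.INTER_CUBIC)
P=[rack(x,y,.046) for y in(-.148,-.123,-.107,-.071,-.055,-.019,-.003,.035,.065,.1,.13,.148) for x in(-.045,.045)]
P+=[tray(x,y,.012) for x in(-.1,.096) for y in(-.104,-.034,.034,.104)]
P+=[tray(.1,y,.04) for y in(-.104,.104)]
for t,tw in((.009,(.568,.2706,.1218)),(.022,(.581,.2016,.1283)),(.009,(.571,.1266,.1218))):
    p,n,z=panel(tw,t,.110);P+=[p+n*t/2+[0,w,0] for w in(-.028,.028)]
for q in proj(s,P): cv2.circle(v,tuple(int(i) for i in((q-[x0,y0]+.5)*k)),2,(255,0,255),-1)
cv2.imwrite("pics/s1.png",v)
p,n,z=panel((.571,.1266,.1218),.009,.083);R=frame(-z,n);print(p)
plan((p+[-.1,0,.16],R),(p+z*.07,R),(p,R))
print(bot.tcp_to_tips)
E
```

```text
[0.58060089 0.12680111 0.096168  ]
3.43 -7.24 0.19 1.70 -2.66 -6.12  rows>= 8
1.08 -0.01 -1.66 0.00 0.00 0.00  rows>= 2
0.58 0.01 -1.01 0.00 0.00 0.00  rows>= 2
0.014
```

View pics/s1.png

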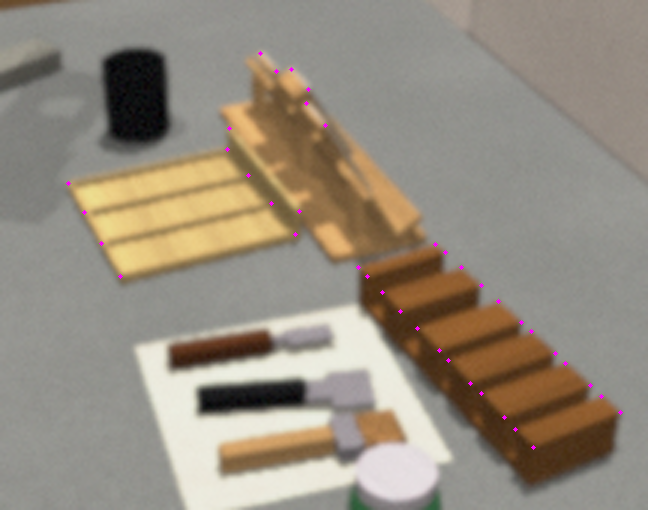

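The projected tray and stand points match the side view. At the rack's -y end my points lie a few px lower right of the corners, so I'll zoom there while starting the approach to the right thin panel.

```bash
python3 - <<'E'
from h import *
s=cam("side");im=s["image"][:,:,::-1].copy();x0,y0,k=264,205,8
v=cv2.resize(im[y0:280,x0:362],None,fx=k,fy=k,interpolation=cv2.INTER_CUBIC)
P=[rack(x,y,.046) for y in(-.148,-.123,-.107,-.071,-.055,-.019,-.003,.035,.065,.1,.13,.148) for x in(-.045,.045)]
for q in proj(s,P): cv2.circle(v,tuple(int(i) for i in((q-[x0,y0]+.5)*k)),2,(255,0,255),-1)
cv2.imwrite("pics/s2.png",v)
E
python3 -m crank '3.43 -7.24 0.19 1.7 -2.66 -6.12;3.43 -7.24 0.19 1.7 -2.66 -6.12;3.43 -7.24 0.19 1.7 -2.66 -6.12;3.43 -7.24 0.19 1.7 -2.66 -6.12;3.43 -7.24 0.19 1.7 -2.66 -6.12;3.43 -7.24 0.19 1.7 -2.66 -6.12;3.43 -7.24 0.19 1.7 -2.66 -6.12;3.43 -7.24 0.19 1.7 -2.66 -6.12' 0.06 50
```

```text
t: 1.3
tcp_pos: [0.4806, 0.1259, 0.2567]
eef_rot: [1.91, 1.947, 0.523]
ft_force: [0.0, 0.4, 0.2]
width: 0.0451
gripper_force: 0.0
```

View pics/s2.png

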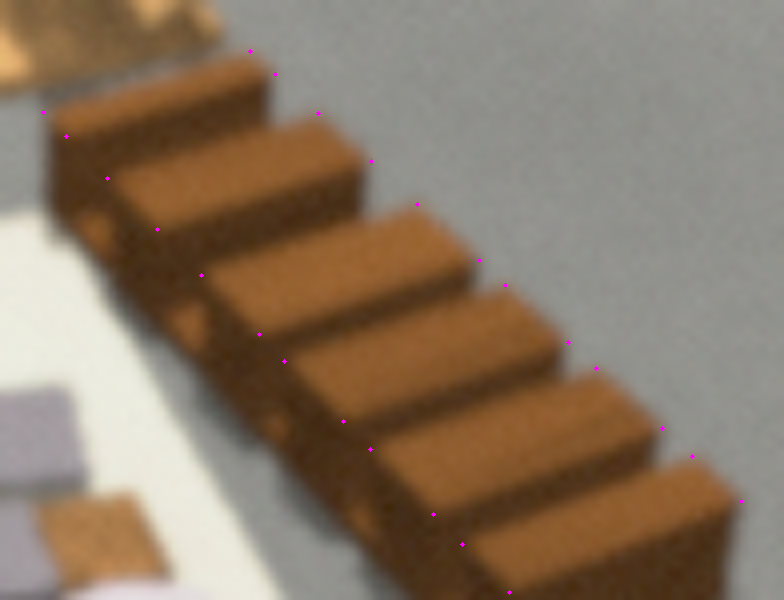

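At 8x the rack model fits the block corners within 1 px, so the rack pose is good. The approach to the panel is clear; descend and grip.

```bash
python3 -m crank '0.54 0 -0.83 0 0 0;1.08 0 -1.64 0 0 0;1.08 0 -1.64 0 0 0;1.37 0 -2.15 0 0 0;1.66 0 -2.66 0 0 0;1.66 0 -2.66 0 0 0;1.66 0 -2.66 0 0 0' 0.06 50; python3 -m crank '0 0 0 0 0 0;0 0 0 0 0 0;0 0 0 0 0 0;0 0 0 0 0 0;0 0 0 0 0 0;0 0 0 0 0 0' -1 50
python3 - <<'E'
from h import *
s=cam("side");im=s["image"][:,:,::-1]
cv2.imwrite("pics/s3.png",cv2.resize(im[80:230,150:310],None,fx=4,fy=4,interpolation=cv2.INTER_CUBIC))
p,n,z=panel((.571,.1266,.1218),.009,.083);print(p)
st=bot.read_state();q=st["tcp_pos"];print(q,(q-p)@n*1e3,(q-p)@z*1e3)
R=frame(-z,n);a=RY-90
plan((q+z*.1,R),((.52,-.02,.25),down(-40)),(rack(0,-.011,.25),down(a)),(rack(0,-.011,.14),down(a)),(rack(0,-.011,.095),down(a)))
E
```

```text
t: 2.17
tcp_pos: [0.5825, 0.1279, 0.1035]
eef_rot: [1.913, 1.955, 0.52]
ft_force: [-0.6, -0.2, -0.1]
width: 0.0449
gripper_force: 0.0
t: 2.92
tcp_pos: [0.5824, 0.1277, 0.1025]
eef_rot: [1.914, 1.956, 0.519]
ft_force: [-4.5, -0.8, 8.3]
width: 0.0082
gripper_force: 49.7
[0.58060089 0.12680111 0.096168  ]
[0.58247168 0.12772011 0.10250905] 4.806935484934445 4.546539359640011
-0.83 -0.02 1.44 -0.02 -0.04 -0.01  rows>= 2
-0.21 -2.44 1.01 1.02 2.89 -4.02  rows>= 5
1.42 -3.19 0.00 0.00 0.00 -4.40  rows>= 5
0.00 0.00 -1.83 0.00 0.00 0.00  rows>= 2
0.00 0.00 -0.75 0.00 0.00 0.00  rows>= 1
```

View pics/s3.png

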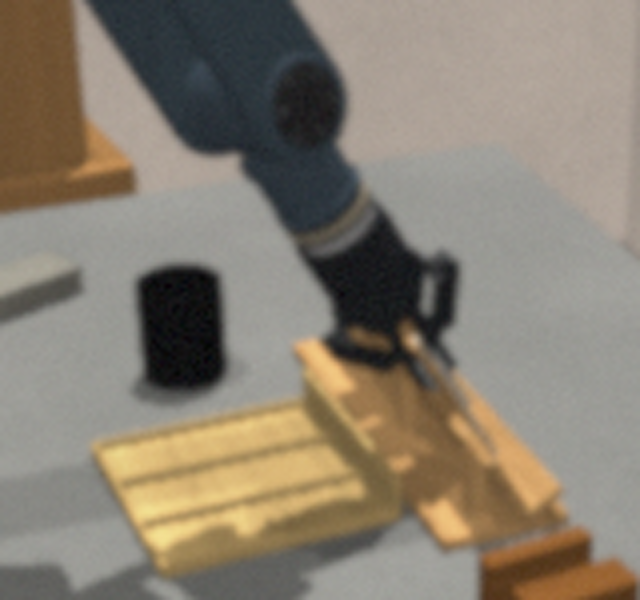

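The gripper stands at the right-hand panel (crop about (400,340)), with a width near 9 mm and a 50 N grip. Lift and check.

```bash
python3 -m crank '-0.2 0 0.36 0 0 0;-0.42 0 0.72 0 0 0;-0.83 0 1.44 0 0 0;-0.83 0 1.44 0 0 0;-0.83 0 1.44 0 0 0;-0.83 0 1.44 0 0 0;-0.83 0 1.44 0 0 0'
python3 -m crank '-0.21 -2.44 1.01 1.02 2.89 -4.02;-0.21 -2.44 1.01 1.02 2.89 -4.02;-0.21 -2.44 1.01 1.02 2.89 -4.02;-0.21 -2.44 1.01 1.02 2.89 -4.02;-0.21 -2.44 1.01 1.02 2.89 -4.02;-0.21 -2.44 1.01 1.02 2.89 -4.02;-0.21 -2.44 1.01 1.02 2.89 -4.02;-0.21 -2.44 1.01 1.02 2.89 -4.02'
python3 - <<'E'
from h import *
a=RY-90;plan((rack(0,-.011,.25),down(a)),(rack(0,-.011,.14),down(a)),(rack(0,-.011,.095),down(a)))
s=cam("side");im=s["image"][:,:,::-1]
cv2.imwrite("pics/s4.png",cv2.resize(im[60:230,150:350],None,fx=4,fy=3.5,interpolation=cv2.INTER_CUBIC))
E
```

```text
t: 3.85
tcp_pos: [0.5335, 0.1276, 0.1866]
eef_rot: [1.916, 1.957, 0.517]
ft_force: [0.2, -0.3, -0.9]
width: 0.0079
gripper_force: 49.2
t: 4.85
tcp_pos: [0.52, -0.0183, 0.248]
eef_rot: [-2.838, -1.326, 0.001]
ft_force: [0.6, -0.3, -1.4]
width: 0.0085
gripper_force: 49.2
1.42 -3.22 0.03 -0.06 -0.01 -4.41  rows>= 5
0.00 0.00 -1.83 0.00 0.00 0.00  rows>= 2
0.00 0.00 -0.75 0.00 0.00 0.00  rows>= 1
```

View pics/s4.png

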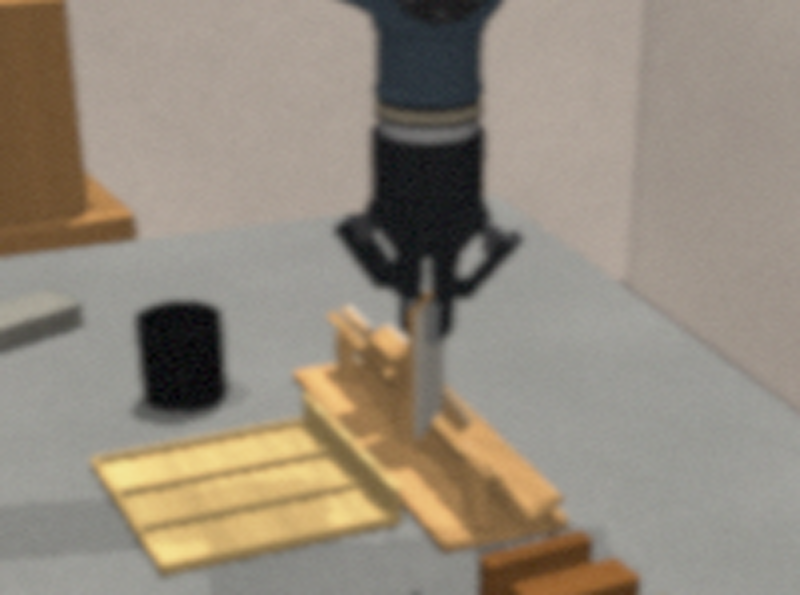

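Panel is held upright in the gripper. Move it above groove y=-11 and start down.

```bash
python3 -m crank '1.42 -3.22 0.03 -0.06 0 -4.41;1.42 -3.22 0.03 -0.06 0 -4.41;1.42 -3.22 0.03 -0.06 0 -4.41;1.42 -3.22 0.03 -0.06 0 -4.41;1.42 -3.22 0.03 -0.06 0 -4.41;1.42 -3.22 0.03 -0.06 0 -4.41;1.42 -3.22 0.03 -0.06 0 -4.41'
python3 -m crank '0 0 -0.9 0 0 0;0 0 -1.5 0 0 0;0 0 -1.5 0 0 0;0 0 -1.5 0 0 0'
python3 - <<'E'
from h import *
a=RY-90;plan((rack(0,-.011,.14),down(a)),(rack(0,-.011,.105),down(a)),(rack(0,-.011,.096),down(a)))
s=cam("side");im=s["image"][:,:,::-1]
cv2.imwrite("pics/s5.png",cv2.resize(im[130:290,230:370],None,fx=4,fy=3.7,interpolation=cv2.INTER_CUBIC))
E
```

```text
t: 5.78
tcp_pos: [0.6054, -0.2101, 0.2503]
eef_rot: [3.137, 0.167, -0.002]
ft_force: [0.3, 0.4, -0.4]
width: 0.0083
gripper_force: 49.3
t: 6.28
tcp_pos: [0.607, -0.2117, 0.1618]
eef_rot: [3.135, 0.164, 0.002]
ft_force: [0.8, -0.2, -1.0]
width: 0.0082
gripper_force: 49.3
-0.03 0.00 -0.36 0.01 0.01 0.00  rows>= 1
0.00 0.00 -0.58 0.00 0.00 0.00  rows>= 1
0.00 0.00 -0.15 0.00 0.00 0.00  rows>= 1
```

View pics/s5.png

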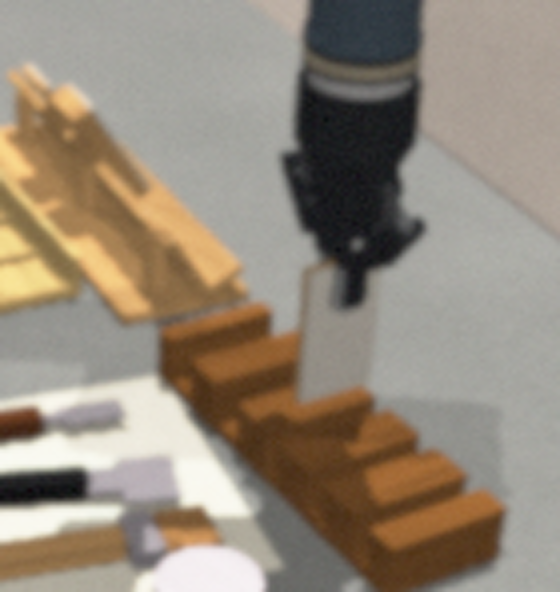

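The panel hangs behind the block bordering the groove (crop about (335,390)), lined up as planned. Lowering.

```bash
python3 -m crank '-0.02 0 -0.3 0 0 0;-0.02 0 -0.6 0 0 0;-0.02 0 -0.9 0 0 0;-0.02 0 -0.98 0 0 0;-0.02 0 -0.98 0 0 0;-0.02 0 -0.98 0 0 0'
python3 -m crank '0 0 -0.05 0 0 0;0 0 -0.1 0 0 0;0 0 -0.1 0 0 0;0 0 -0.1 0 0 0'
```

```text
t: 7.08
tcp_pos: [0.6052, -0.2121, 0.1016]
eef_rot: [3.136, 0.162, -0.0]
ft_force: [-0.7, -0.0, -1.4]
width: 0.0083
gripper_force: 49.4
t: 7.58
tcp_pos: [0.6055, -0.2123, 0.0991]
eef_rot: [3.135, 0.162, 0.002]
ft_force: [-4.2, 1.0, 15.0]
width: 0.0089
gripper_force: 51.8
```

```bash
python3 -m crank '0 0 0.08 0 0 0;0 0 0.08 0 0 0;0 0 0.08 0 0 0;0 0 0.08 0 0 0' -0.4
python3 -m crank '0 0 0.6 0 0 0;0 0 1.6 0 0 0;0 0 2.5 0 0 0;0 0 2.5 0 0 0;0 0 2.5 0 0 0'
python3 - <<'E'
from h import *
p,n,z=panel((.581,.2016,.1283),.022,.083);R=frame(-z,n);print(p)
plan(((.52,-.02,.28),down(-40)),(p+[-.1,0,.16],R),(p+z*.07,R),(p,R))
for k in("side","top"):
    s=cam(k);im=s["image"][:,:,::-1]
    q=proj(s,[rack(0,-.011,.12)])[0].astype(int);print(k,q)
    np.save(f"pics/{k}6.npy",im)
a=np.load("pics/side6.npy")[150:290,250:350];b=np.load("pics/top6.npy")[110:190,260:400]
A=cv2.resize(a,(400,560),interpolation=cv2.INTER_CUBIC);B=cv2.resize(b,(400,229),interpolation=cv2.INTER_CUBIC)
v=np.zeros((560,800,3),np.uint8);v[:,:400]=A;v[:229,400:]=B;cv2.imwrite("pics/m6.png",v)
E
```

```text
t: 8.07
tcp_pos: [0.6047, -0.2118, 0.0997]
eef_rot: [3.137, 0.162, -0.002]
ft_force: [0.3, -0.4, 0.1]
width: 0.0253
gripper_force: 0.0
t: 8.7
tcp_pos: [0.6043, -0.2116, 0.2496]
eef_rot: [3.137, 0.162, -0.003]
ft_force: [-1.0, -0.2, -0.1]
width: 0.0258
gripper_force: 0.0
[0.58497313 0.20168323 0.099418  ]
-1.40 3.19 0.51 0.01 -0.01 4.41  rows>= 5
-0.58 3.69 -0.34 -1.02 -2.89 4.02  rows>= 5
1.08 -0.01 -1.66 0.00 0.00 0.00  rows>= 2
0.58 0.01 -1.01 0.00 0.00 0.00  rows>= 2
side [313 220]
top [337 152]
```

View pics/m6.png

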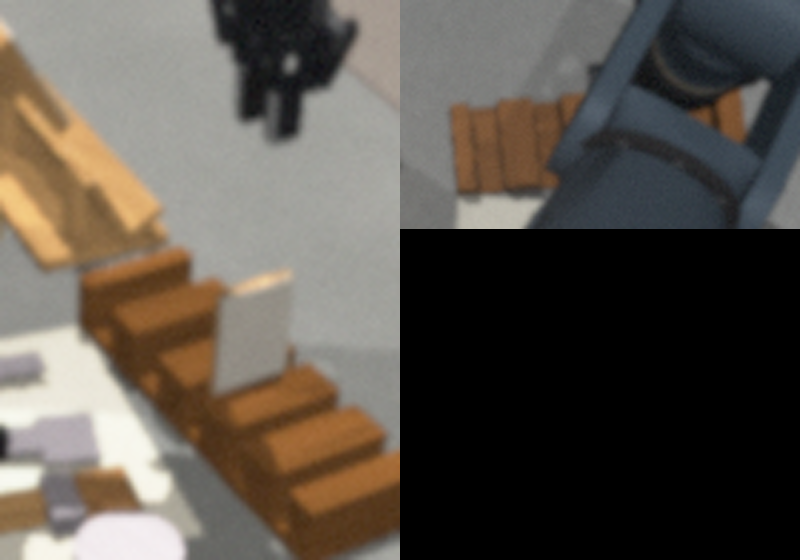

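First panel stands in the -11 groove, top edge at about (257,280) in the crop and about where predicted. Now the deep panel.

```bash
python3 -m crank '-1.4 3.19 0.5 0 0 4.41;-1.4 3.19 0.5 0 0 4.41;-1.4 3.19 0.5 0 0 4.41;-1.4 3.19 0.5 0 0 4.41;-1.4 3.19 0.5 0 0 4.41;-1.4 3.19 0.5 0 0 4.41;-1.4 3.19 0.5 0 0 4.41' 0.25
python3 -m crank '-0.58 3.69 -0.34 -1.02 -2.89 4.02;-0.58 3.69 -0.34 -1.02 -2.89 4.02;-0.58 3.69 -0.34 -1.02 -2.89 4.02;-0.58 3.69 -0.34 -1.02 -2.89 4.02;-0.58 3.69 -0.34 -1.02 -2.89 4.02;-0.58 3.69 -0.34 -1.02 -2.89 4.02;-0.58 3.69 -0.34 -1.02 -2.89 4.02;-0.58 3.69 -0.34 -1.02 -2.89 4.02'
python3 - <<'E'
from h import *
p,n,z=panel((.581,.2016,.1283),.022,.083);R=frame(-z,n)
plan((p+z*.07,R),(p,R))
E
```

```text
t: 9.68
tcp_pos: [0.5213, -0.0217, 0.2795]
eef_rot: [2.848, 1.324, -0.002]
ft_force: [0.2, 0.1, -0.5]
width: 0.0532
gripper_force: 0.0
t: 10.68
tcp_pos: [0.4876, 0.2003, 0.2603]
eef_rot: [1.911, 1.944, 0.523]
ft_force: [0.0, 0.3, -0.1]
width: 0.0536
gripper_force: 0.0
1.04 0.01 -1.67 0.00 0.01 0.02  rows>= 2
0.58 0.01 -1.01 0.00 0.00 0.00  rows>= 2
```

```bash
python3 -m crank '0.52 0 -0.83 0 0 0;1.04 0 -1.67 0 0 0;1.04 0 -1.67 0 0 0;1.33 0 -2.2 0 0 0;1.62 0 -2.68 0 0 0;1.62 0 -2.68 0 0 0;1.62 0 -2.68 0 0 0;1.62 0 -2.68 0 0 0'; python3 - <<'E'
from h import *
p,n,z=panel((.581,.2016,.1283),.022,.083)
q=bot.read_state()["tcp_pos"];print((q-p)@n*1e3,(q-p)@z*1e3)
plan((p,frame(-z,n)))
E
```

```text
t: 11.68
tcp_pos: [0.5837, 0.2009, 0.1011]
eef_rot: [1.907, 1.945, 0.525]
ft_force: [-1.0, 0.0, -0.7]
width: 0.0536
gripper_force: 0.0
-0.2880806841692304 2.0876953361980846
0.02 0.01 -0.03 0.00 0.02 0.01  rows>= 1
```

```bash
python3 -m crank '0 0 0 0 0 0;0 0 0 0 0 0;0 0 0 0 0 0;0 0 0 0 0 0;0 0 0 0 0 0;0 0 0 0 0 0' -1 55
python3 -m crank '-0.2 0 0.36 0 0 0;-0.42 0 0.72 0 0 0;-0.83 0 1.44 0 0 0;-0.83 0 1.44 0 0 0;-0.83 0 1.44 0 0 0;-0.83 0 1.44 0 0 0;-0.83 0 1.44 0 0 0'
python3 - <<'E'
from h import *
a=RY-90;plan(((.52,.06,.25),down(-40)),(rack(0,.115,.25),down(a)),(rack(0,.115,.15),down(a)))
E
```

```text
t: 12.42
tcp_pos: [0.586, 0.2012, 0.102]
eef_rot: [1.905, 1.943, 0.529]
ft_force: [0.0, -1.0, 8.6]
width: 0.0218
gripper_force: 54.2
t: 13.3
tcp_pos: [0.5334, 0.2007, 0.1841]
eef_rot: [1.909, 1.948, 0.519]
ft_force: [0.3, 0.2, -1.7]
width: 0.0215
gripper_force: 55.6
-0.22 -2.34 1.10 1.03 2.88 -4.02  rows>= 5
1.20 -2.44 0.00 0.00 0.00 -4.40  rows>= 5
0.00 0.00 -1.67 0.00 0.00 0.00  rows>= 2
```

```bash
python3 -m crank '-0.22 -2.34 1.1 1.03 2.88 -4.02;-0.22 -2.34 1.1 1.03 2.88 -4.02;-0.22 -2.34 1.1 1.03 2.88 -4.02;-0.22 -2.34 1.1 1.03 2.88 -4.02;-0.22 -2.34 1.1 1.03 2.88 -4.02;-0.22 -2.34 1.1 1.03 2.88 -4.02;-0.22 -2.34 1.1 1.03 2.88 -4.02'
python3 -m crank '1.2 -2.44 0 0 0 -4.4;1.2 -2.44 0 0 0 -4.4;1.2 -2.44 0 0 0 -4.4;1.2 -2.44 0 0 0 -4.4;1.2 -2.44 0 0 0 -4.4;1.2 -2.44 0 0 0 -4.4;1.2 -2.44 0 0 0 -4.4'
python3 -m crank '0 0 -0.8 0 0 0;0 0 -1.5 0 0 0;0 0 -1.5 0 0 0;0 0 -1.5 0 0 0'
python3 - <<'E'
from h import *
a=RY-90;plan((rack(0,.115,.105),down(a)))
s=cam("side");im=s["image"][:,:,::-1]
cv2.imwrite("pics/s7.png",cv2.resize(im[130:290,230:370],None,fx=4,fy=3.7,interpolation=cv2.INTER_CUBIC))
E
```

```text
t: 14.18
tcp_pos: [0.5194, 0.0606, 0.2505]
eef_rot: [2.845, 1.329, 0.001]
ft_force: [-0.6, -0.6, -0.4]
width: 0.0216
gripper_force: 55.4
t: 15.05
tcp_pos: [0.5919, -0.085, 0.2515]
eef_rot: [3.135, 0.168, 0.002]
ft_force: [1.4, -0.4, -1.5]
width: 0.0215
gripper_force: 55.6
t: 15.55
tcp_pos: [0.5933, -0.086, 0.1628]
eef_rot: [3.134, 0.165, 0.006]
ft_force: [0.2, 0.4, -1.6]
width: 0.0212
gripper_force: 55.4
-0.02 -0.00 -0.96 0.01 0.02 -0.00  rows>= 1
```

View pics/s7.png

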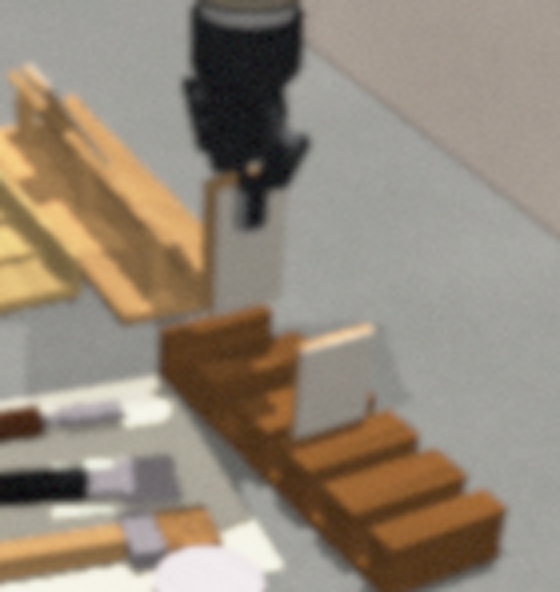

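The deep panel hangs above the +115 groove (crop about (245,300), still 30 mm above the rack). Lowering.

```bash
python3 -m crank '-0.02 0 -0.3 0 0 0;-0.02 0 -0.6 0 0 0;-0.02 0 -0.9 0 0 0;-0.02 0 -1.03 0 0 0;-0.02 0 -1.03 0 0 0;-0.02 0 -1.03 0 0 0'
python3 -m crank '0 0 -0.05 0 0 0;0 0 -0.1 0 0 0;0 0 -0.1 0 0 0;0 0 -0.1 0 0 0'
```

```text
t: 16.35
tcp_pos: [0.5915, -0.0861, 0.0999]
eef_rot: [3.135, 0.164, 0.003]
ft_force: [0.6, 0.2, -1.3]
width: 0.0214
gripper_force: 55.5
t: 16.85
tcp_pos: [0.5917, -0.0861, 0.0961]
eef_rot: [3.135, 0.164, 0.005]
ft_force: [-2.7, 0.7, 10.7]
width: 0.0215
gripper_force: 57.2
```

Floor contact at the expected height. Release to 38 mm, rise, and go for the left thin panel.

```bash
python3 -m crank '0 0 0.06 0 0 0;0 0 0.06 0 0 0;0 0 0.06 0 0 0;0 0 0.06 0 0 0' -0.1
python3 -m crank '0 0 0.6 0 0 0;0 0 1.6 0 0 0;0 0 3 0 0 0;0 0 3 0 0 0;0 0 3 0 0 0;0 0 3 0 0 0'
python3 - <<'E'
from h import *
p,n,z=panel((.568,.2706,.1218),.009,.083);R=frame(-z,n);print(p)
plan(((.52,.06,.28),down(-40)),(p+[-.1,0,.16],R),(p,R))
E
```

```text
t: 17.35
tcp_pos: [0.5909, -0.0859, 0.0969]
eef_rot: [3.136, 0.164, 0.001]
ft_force: [-0.2, 0.3, -0.1]
width: 0.0383
gripper_force: 0.0
t: 18.1
tcp_pos: [0.59, -0.0856, 0.2755]
eef_rot: [3.137, 0.164, -0.003]
ft_force: [-0.6, -0.1, -0.6]
width: 0.0383
gripper_force: 0.0
[0.57760089 0.27080111 0.096168  ]
-1.17 2.43 0.07 0.01 -0.01 4.40  rows>= 5
-0.71 3.51 -0.40 -1.02 -2.89 4.02  rows>= 5
1.67 0.00 -2.67 0.00 0.00 0.00  rows>= 4
```

```bash
python3 -m crank '-1.17 2.43 0.07 0 0 4.4;-1.17 2.43 0.07 0 0 4.4;-1.17 2.43 0.07 0 0 4.4;-1.17 2.43 0.07 0 0 4.4;-1.17 2.43 0.07 0 0 4.4;-1.17 2.43 0.07 0 0 4.4;-1.17 2.43 0.07 0 0 4.4' 0.06 50
python3 -m crank '-0.71 3.51 -0.4 -1.02 -2.89 4.02;-0.71 3.51 -0.4 -1.02 -2.89 4.02;-0.71 3.51 -0.4 -1.02 -2.89 4.02;-0.71 3.51 -0.4 -1.02 -2.89 4.02;-0.71 3.51 -0.4 -1.02 -2.89 4.02;-0.71 3.51 -0.4 -1.02 -2.89 4.02;-0.71 3.51 -0.4 -1.02 -2.89 4.02;-0.71 3.51 -0.4 -1.02 -2.89 4.02'
python3 - <<'E'
from h import *
p,n,z=panel((.568,.2706,.1218),.009,.083);R=frame(-z,n)
plan((p+z*.07,R),(p,R))
E
```

```text
t: 18.98
tcp_pos: [0.5209, 0.0593, 0.2808]
eef_rot: [2.849, 1.323, 0.002]
ft_force: [-0.4, 0.6, -0.6]
width: 0.0455
gripper_force: 0.0
t: 19.98
tcp_pos: [0.4797, 0.2702, 0.258]
eef_rot: [1.911, 1.944, 0.526]
ft_force: [-0.6, 0.1, -0.8]
width: 0.0448
gripper_force: 0.0
1.05 -0.00 -1.69 -0.01 0.02 0.02  rows>= 2
0.58 0.01 -1.01 0.00 0.00 0.00  rows>= 2
```

```bash
python3 -m crank '0.52 0 -0.83 0 0 0;1.05 0 -1.69 0 0 0;1.05 0 -1.69 0 0 0;1.34 0 -2.2 0 0 0;1.63 0 -2.7 0 0 0;1.63 0 -2.7 0 0 0;1.63 0 -2.7 0 0 0;1.63 0 -2.7 0 0 0'
python3 -m crank '0 0 0 0 0 0;0 0 0 0 0 0;0 0 0 0 0 0;0 0 0 0 0 0;0 0 0 0 0 0;0 0 0 0 0 0' -1 50
python3 -m crank '-0.2 0 0.36 0 0 0;-0.42 0 0.72 0 0 0;-0.83 0 1.44 0 0 0;-0.83 0 1.44 0 0 0;-0.83 0 1.44 0 0 0;-0.83 0 1.44 0 0 0;-0.83 0 1.44 0 0 0'
python3 - <<'E'
from h import *
a=RY-90;plan(((.52,.0,.27),down(-40)),(rack(0,-.115,.25),down(a)),(rack(0,-.115,.15),down(a)))
E
```

```text
t: 20.98
tcp_pos: [0.5761, 0.2708, 0.0978]
eef_rot: [1.907, 1.946, 0.528]
ft_force: [0.2, 0.3, 0.2]
width: 0.0456
gripper_force: 0.0
t: 21.72
tcp_pos: [0.5789, 0.2714, 0.0982]
eef_rot: [1.905, 1.944, 0.533]
ft_force: [2.4, 0.2, 6.4]
width: 0.0084
gripper_force: 54.7
t: 22.6
tcp_pos: [0.5262, 0.2702, 0.1805]
eef_rot: [1.909, 1.948, 0.522]
ft_force: [0.0, 0.7, -1.5]
width: 0.0083
gripper_force: 54.1
-0.10 -4.50 1.49 1.02 2.89 -4.02  rows>= 5
1.61 -5.25 -0.33 0.00 0.00 -4.40  rows>= 6
0.00 0.00 -1.67 0.00 0.00 0.00  rows>= 2
```

```bash
python3 -m crank '-0.1 -0.6 1.49 1.02 2.89 -4.02;-0.1 -4.5 1.49 1.02 2.89 -4.02;-0.1 -4.5 1.49 1.02 2.89 -4.02;-0.1 -4.5 1.49 1.02 2.89 -4.02;-0.1 -4.5 1.49 1.02 2.89 -4.02;-0.1 -4.5 1.49 1.02 2.89 -4.02;-0.1 -4.5 1.49 1.02 2.89 -4.02;-0.1 -4.5 1.49 1.02 2.89 -4.02'
python3 -m crank '1.61 -5.25 -0.33 0 0 -4.4;1.61 -5.25 -0.33 0 0 -4.4;1.61 -5.25 -0.33 0 0 -4.4;1.61 -5.25 -0.33 0 0 -4.4;1.61 -5.25 -0.33 0 0 -4.4;1.61 -5.25 -0.33 0 0 -4.4;1.61 -5.25 -0.33 0 0 -4.4;1.61 -5.25 -0.33 0 0 -4.4'
python3 -m crank '0 0 -0.8 0 0 0;0 0 -1.5 0 0 0;0 0 -1.5 0 0 0;0 0 -1.5 0 0 0'
python3 - <<'E'
from h import *
a=RY-90;plan((rack(0,-.115,.1),down(a)))
E
```

```text
t: 23.6
tcp_pos: [0.5192, 0.0021, 0.2704]
eef_rot: [-2.846, -1.33, -0.001]
ft_force: [-0.6, 0.8, -0.6]
width: 0.0087
gripper_force: 54.0
t: 24.6
tcp_pos: [0.6166, -0.3115, 0.2512]
eef_rot: [-3.137, -0.168, 0.0]
ft_force: [0.7, 0.0, -0.4]
width: 0.0082
gripper_force: 53.9
t: 25.1
tcp_pos: [0.6179, -0.3139, 0.1634]
eef_rot: [3.134, 0.166, 0.005]
ft_force: [0.7, 0.6, -0.2]
width: 0.0082
gripper_force: 53.8
-0.03 -0.02 -1.06 0.02 0.02 -0.01  rows>= 2
```

```bash
python3 -m crank '-0.02 -0.02 -0.3 0 0 0;-0.02 -0.02 -0.6 0 0 0;-0.02 -0.02 -0.9 0 0 0;-0.02 -0.02 -1.05 0 0 0;-0.02 -0.02 -1.05 0 0 0;-0.02 -0.02 -1.05 0 0 0'
python3 -m crank '0 0 -0.05 0 0 0;0 0 -0.1 0 0 0;0 0 -0.1 0 0 0;0 0 -0.1 0 0 0'
```

```text
t: 25.85
tcp_pos: [0.6159, -0.3158, 0.0985]
eef_rot: [3.135, 0.164, 0.003]
ft_force: [-0.3, 1.1, -1.4]
width: 0.0083
gripper_force: 54.2
t: 26.35
tcp_pos: [0.6162, -0.3161, 0.0957]
eef_rot: [3.134, 0.164, 0.005]
ft_force: [-3.2, 1.3, 11.0]
width: 0.0087
gripper_force: 56.0
```

Contact at the expected depth. Release, retreat towards home to clear the views, then recheck rack and tools.

```bash
python3 -m crank '0 0 0.06 0 0 0;0 0 0.06 0 0 0;0 0 0.06 0 0 0;0 0 0.06 0 0 0' -0.4
python3 -m crank '0 0 0.6 0 0 0;0 0 1.6 0 0 0;0 0 3 0 0 0;0 0 3 0 0 0;0 0 3 0 0 0;-2 4 3 0 0 0;-2 4 3 0 0 0;-2 4 3 0 0 0'
python3 -m crank '-1 8 0 0 0 8;-1 8 0 0 0 8;-1 8 0 0 0 8;-1 8 0 0 0 8;-1 8 0 0 0 8;-1 8 0 0 0 8;-1 8 0 0 0 8;-1 8 0 0 0 8' 0
cat > tools.py <<'E'
from h import *
def tools(save=None):
    c=cam("top");hsv=cv2.cvtColor(c["image"],cv2.COLOR_RGB2HSV);H,S,V=cv2.split(hsv)
    o=np.indices(H.shape)[1]; 
    if save: cv2.imwrite(save,cv2.resize(c["image"][120:270,265:400,::-1],None,fx=4,fy=4,interpolation=cv2.INTER_CUBIC))
    m=((S>50)|(V<95));m[:187]=0;m[270:]=0;m[:,:262]=0;m[:,368:]=0
    m=cv2.morphologyEx(m.astype(np.uint8),cv2.MORPH_OPEN,np.ones((2,2)))
    k,l,st,ce=cv2.connectedComponentsWithStats(m)
    for i in range(1,k):
        if st[i,4]<100: continue
        pts=np.argwhere(l==i)[:,::-1].astype(float);W=onz(c,pts,.02)[:,:2]
        r=cv2.minAreaRect((W*1000).astype(np.float32))
        w,v=np.linalg.eigh(np.cov((W-W.mean(0)).T));a=v[:,1]*np.sign(v[0,1])
        print(st[i],"HSV",hsv[l==i].mean(0).round(),"mid",np.round(np.array(r[0])/1000,4),np.round(r[1]),"yaw",np.degrees(np.arctan2(a[1],a[0])).round(1),"mid+30",np.round(np.array(r[0])/1000+.03*a,4))
    return c
E
python3 -c "
from tools import *
tools('pics/t8.png');s=cam('side')
v=cv2.imread('pics/t8.png');q=cv2.resize(s['image'][150:300,250:370,::-1],None,fx=2,fy=2);u=np.zeros((600,790,3),np.uint8);u[:,:540]=v;u[:300,550:]=q;cv2.imwrite('pics/t8.png',u)"
```

```text
t: 26.85
tcp_pos: [0.6155, -0.3156, 0.0955]
eef_rot: [3.136, 0.164, 0.001]
ft_force: [0.4, 0.2, 1.2]
width: 0.0253
gripper_force: 0.0
t: 27.85
tcp_pos: [0.5295, -0.1459, 0.2734]
eef_rot: [-3.136, -0.162, 0.004]
ft_force: [0.3, 0.0, 0.4]
width: 0.0256
gripper_force: 0.0
t: 28.85
tcp_pos: [0.4699, 0.334, 0.2735]
eef_rot: [-2.292, -2.147, 0.003]
ft_force: [1.4, -0.5, -0.4]
width: 0.0426
gripper_force: 0.0
[341 195  14  13 160] HSV [ 15.  95. 121.] mid [ 0.4794 -0.2584] [38. 35.] yaw 75.3 mid+30 [ 0.487  -0.2294]
[287 215   9  33 184] HSV [10. 73. 88.] mid [ 0.388  -0.0949] [16. 95.] yaw -6.8 mid+30 [ 0.4178 -0.0984]
[337 215  11  34 220] HSV [ 16.  82. 143.] mid [ 0.3904 -0.243 ] [19. 98.] yaw -9.9 mid+30 [ 0.4199 -0.2481]
[326 222   7  34 226] HSV [88.  8. 70.] mid [ 0.369  -0.2049] [96. 17.] yaw 1.4 mid+30 [ 0.399  -0.2041]
```

View pics/t8.png

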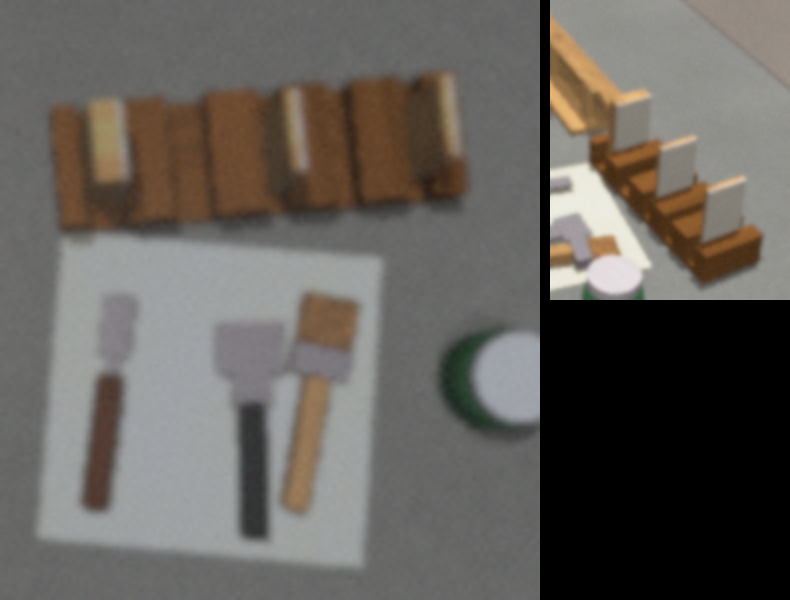

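All three panels stand in the rack: deep at top-view crop (110,140), thin at (295,130) and (448,120). The scraper has been knocked next to the brush, handle at (255,470), with a gap at handle height of about 20 mm or more. I'll take the scraper first, gripped 11 mm ahead of its origin with a small opening.

```bash
python3 - <<'E'
from h import *
R=down(1.4-90)
plan(((.42,.05,.25),down(-50)),((.410,-.2025,.12),R),((.410,-.2025,.018),R))
E
```

```text
-0.83 -4.76 -0.39 -0.01 -0.01 -4.63  rows>= 5
-0.17 -4.21 -2.17 0.00 0.00 -3.86  rows>= 5
0.00 0.00 -1.70 0.00 0.00 0.00  rows>= 2
```

```bash
python3 -m crank '-0.83 -4.76 -0.39 0 0 -4.63;-0.83 -4.76 -0.39 0 0 -4.63;-0.83 -4.76 -0.39 0 0 -4.63;-0.83 -4.76 -0.39 0 0 -4.63;-0.83 -4.76 -0.39 0 0 -4.63;-0.83 -4.76 -0.39 0 0 -4.63;-0.83 -4.76 -0.39 0 0 -4.63' -0.36
python3 -m crank '-0.17 -4.21 -2.17 0 0 -3.86;-0.17 -4.21 -2.17 0 0 -3.86;-0.17 -4.21 -2.17 0 0 -3.86;-0.17 -4.21 -2.17 0 0 -3.86;-0.17 -4.21 -2.17 0 0 -3.86;-0.17 -4.21 -2.17 0 0 -3.86;-0.17 -4.21 -2.17 0 0 -3.86;-0.17 -4.21 -2.17 0 0 -3.86'
python3 - <<'E'
from h import *
R=down(1.4-90)
plan(((.410,-.2025,.05),R),((.410,-.2025,.018),R))
E
```

```text
t: 29.82
tcp_pos: [0.4213, 0.0463, 0.2518]
eef_rot: [-2.956, -1.065, -0.0]
ft_force: [0.5, 0.3, 0.0]
width: 0.0272
gripper_force: 0.0
t: 30.82
tcp_pos: [0.412, -0.2045, 0.1229]
eef_rot: [3.14, 0.034, 0.002]
ft_force: [0.0, -0.0, -0.3]
width: 0.0274
gripper_force: 0.0
-0.03 0.03 -1.22 0.01 0.01 0.02  rows>= 2
0.00 0.00 -0.53 0.00 0.00 0.00  rows>= 1
```

```bash
python3 -m crank '-0.03 0.02 -0.6 0 0 0;-0.03 0.02 -1.15 0 0 0;-0.03 0.02 -1.15 0 0 0;-0.03 0.02 -1.15 0 0 0;-0.03 0.02 -1.15 0 0 0'
python3 - <<'E'
from h import *
R=down(1.4-90)
plan(((.410,-.2025,.018),R))
E
```

```text
t: 31.45
tcp_pos: [0.4108, -0.2053, 0.0548]
eef_rot: [3.138, 0.03, 0.005]
ft_force: [0.4, 0.4, -0.4]
width: 0.0274
gripper_force: 0.0
-0.01 0.05 -0.61 0.02 0.02 0.03  rows>= 1
```

```bash
python3 -m crank '-0.01 0.06 0 0 0 0;-0.01 0.06 -0.3 0 0 0;-0.01 0.06 -0.61 0 0 0;-0.01 0.06 -0.61 0 0 0;-0.01 0.06 -0.61 0 0 0'
python3 -m crank '0 0 0 0 0 0;0 0 0 0 0 0;0 0 0 0 0 0;0 0 0 0 0 0' -1 60
```

```text
t: 32.08
tcp_pos: [0.4096, -0.2015, 0.0174]
eef_rot: [3.139, 0.03, 0.003]
ft_force: [-0.5, 0.5, -0.3]
width: 0.0273
gripper_force: 0.0
t: 32.58
tcp_pos: [0.4095, -0.2014, 0.0179]
eef_rot: [3.139, 0.029, 0.003]
ft_force: [-0.6, 0.0, 7.0]
width: 0.0189
gripper_force: 59.5
```

```bash
python3 -m crank '0 0 0.5 0 0 0;0 0 1.2 0 0 0;0 0 2 0 0 0;0 0 2 0 0 0;0 0 2 0 0 0'
python3 - <<'E'
from h import *
R=down(TY-90);q=bot.read_state()["tcp_pos"]
plan(((.46,.02,.15),down(-88)),(tray(.0105,.068,.15),R),(tray(.0105,.068,.06),R),(tray(.0105,.068,.023),R))
E
```

```text
t: 33.2
tcp_pos: [0.4091, -0.2012, 0.1369]
eef_rot: [3.139, 0.03, 0.002]
ft_force: [0.1, 0.4, -1.3]
width: 0.0187
gripper_force: 59.0
0.85 3.69 0.22 0.01 0.01 0.09  rows>= 4
-0.47 3.64 0.00 0.00 0.00 0.10  rows>= 4
0.00 0.00 -1.50 0.00 0.00 0.00  rows>= 2
0.00 0.00 -0.62 0.00 0.00 0.00  rows>= 1
```

```bash
python3 -m crank '0.85 3.69 0.22 0 0 0.09;0.85 3.69 0.22 0 0 0.09;0.85 3.69 0.22 0 0 0.09;0.85 3.69 0.22 0 0 0.09;0.38 7.33 0.22 0 0 0.19;0.38 7.33 0.22 0 0 0.19;0.38 7.33 0.22 0 0 0.19;0.38 7.33 0.22 0 0 0.19'
python3 -m crank '0 0 0 0 0 0;0 0 -0.7 0 0 0;0 0 -1.4 0 0 0;0 0 -1.4 0 0 0;0 0 -1.4 0 0 0'
python3 - <<'E'
from h import *
plan((tray(.0105,.068,.023),down(TY-90)))
E
```

```text
t: 34.2
tcp_pos: [0.4302, 0.2408, 0.1482]
eef_rot: [3.138, 0.086, -0.004]
ft_force: [-0.3, -0.8, -1.3]
width: 0.0186
gripper_force: 59.1
t: 34.83
tcp_pos: [0.4325, 0.2377, 0.0662]
eef_rot: [3.139, 0.08, 0.001]
ft_force: [0.0, -0.9, -1.3]
width: 0.0189
gripper_force: 59.1
-0.01 0.01 -0.72 0.01 0.00 0.01  rows>= 1
```

```bash
python3 -m crank '-0.01 0.01 -0.35 0 0 0;-0.01 0.01 -0.6 0 0 0;-0.01 0.01 -0.73 0 0 0;-0.01 0.01 -0.73 0 0 0;-0.01 0.01 -0.73 0 0 0'
python3 -m crank '0 0 -0.02 0 0 0;0 0 -0.02 0 0 0;0 0 -0.02 0 0 0;0 0 -0.02 0 0 0' -0.36
python3 -m crank '0 0 0.6 0 0 0;0 0 1.6 0 0 0;0 0 2.5 0 0 0;0 0 2.5 0 0 0;0 0 2.5 0 0 0'
python3 -c "
from tools import *
c=tools()
cv2.imwrite('pics/t9.png',cv2.resize(c['image'][150:280,150:370,::-1],None,fx=3.6,fy=3.6,interpolation=cv2.INTER_CUBIC))"
```

```text
t: 35.45
tcp_pos: [0.4318, 0.239, 0.0226]
eef_rot: [3.139, 0.082, 0.003]
ft_force: [0.5, 0.2, 0.1]
width: 0.0186
gripper_force: 59.2
t: 35.95
tcp_pos: [0.4316, 0.239, 0.0211]
eef_rot: [3.139, 0.082, 0.002]
ft_force: [-0.0, 0.2, 0.6]
width: 0.0272
gripper_force: 0.0
t: 36.58
tcp_pos: [0.431, 0.2388, 0.1708]
eef_rot: [3.139, 0.082, 0.001]
ft_force: [-0.2, -0.2, -0.3]
width: 0.0273
gripper_force: 0.0
[341 195  14  13 159] HSV [ 15.  94. 125.] mid [ 0.4794 -0.2584] [38. 35.] yaw 75.8 mid+30 [ 0.4867 -0.2293]
[287 215   9  33 173] HSV [10. 72. 91.] mid [ 0.388  -0.0952] [15. 95.] yaw -6.7 mid+30 [ 0.4178 -0.0987]
[337 215  11  34 221] HSV [ 16.  81. 149.] mid [ 0.3903 -0.243 ] [19. 98.] yaw -9.8 mid+30 [ 0.4199 -0.2481]
```

View pics/t9.png

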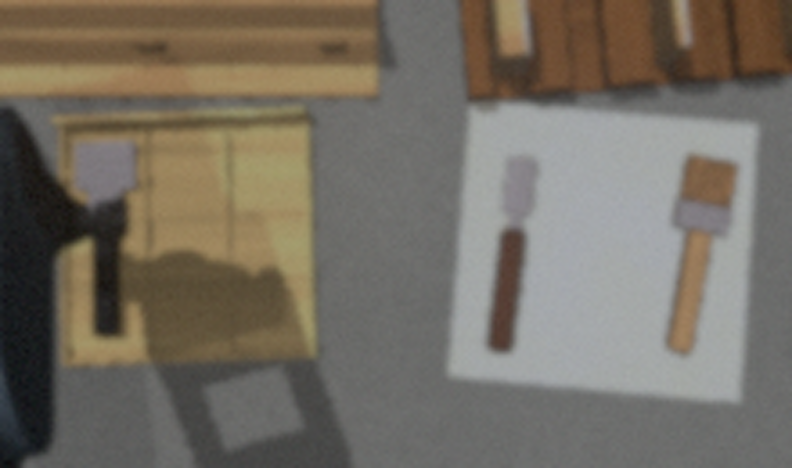

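The scraper lies in the left compartment (crop (107,240)), blade to the tall wall. Brush and knife have not moved. Brush next.

```bash
python3 - <<'E'
from h import *
R=down(-99.8);plan(((.46,.0,.17),R),((.4199,-.2481,.12),R))
E
```

```text
0.49 -3.98 -0.00 0.01 -0.01 -1.28  rows>= 4
-0.67 -4.13 -0.83 0.00 0.00 0.00  rows>= 5
```

```bash
python3 -m crank '0.49 -3.98 0 0 0 -1.28;0.49 -3.98 0 0 0 -1.28;0.49 -3.98 0 0 0 -1.28;0.49 -3.98 0 0 0 -1.28;-0.18 -8.11 -0.6 0 0 -1.28;-0.18 -8.11 -0.6 0 0 -1.28;-0.18 -8.11 -0.6 0 0 -1.28;-0.18 -8.11 -0.6 0 0 -1.28' -0.05
python3 -m crank '0 0 -0.7 0 0 0;0 0 -1.3 0 0 0;0 0 -1.3 0 0 0;0 0 -1.3 0 0 0;0 0 -1.3 0 0 0'
python3 - <<'E'
from h import *
R=down(-99.8);plan(((.4199,-.2481,.018),R))
E
```

```text
t: 37.62
tcp_pos: [0.4198, -0.2453, 0.1333]
eef_rot: [-3.129, 0.27, 0.003]
ft_force: [1.3, -0.1, 1.0]
width: 0.0405
gripper_force: 0.0
t: 38.25
tcp_pos: [0.422, -0.2443, 0.0586]
eef_rot: [3.127, -0.268, 0.004]
ft_force: [0.6, -0.1, -0.1]
width: 0.0403
gripper_force: 0.0
-0.04 -0.06 -0.68 0.02 0.01 -0.00  rows>= 1
```

```bash
python3 -m crank '-0.03 -0.05 -0.2 0 0 0;-0.03 -0.05 -0.5 0 0 0;-0.03 -0.05 -0.67 0 0 0;-0.03 -0.05 -0.67 0 0 0;-0.03 -0.05 -0.67 0 0 0'
python3 -m crank '0 0 0 0 0 0;0 0 0 0 0 0;0 0 0 0 0 0;0 0 0 0 0 0;0 0 0 0 0 0' -1 60
python3 -m crank '0 0 0.5 0 0 0;0 0 1.2 0 0 0;0 0 2.2 0 0 0;0 0 2.2 0 0 0;0 0 2.2 0 0 0'
python3 - <<'E'
from h import *
R=down(TY-90)
plan(((.47,-.05,.15),R),(tray(0,0,.15),R))
E
```

```text
t: 38.88
tcp_pos: [0.4197, -0.2472, 0.0175]
eef_rot: [3.128, -0.268, 0.002]
ft_force: [1.0, 0.2, -0.2]
width: 0.0407
gripper_force: 0.0
t: 39.5
tcp_pos: [0.4198, -0.2472, 0.018]
eef_rot: [3.127, -0.269, 0.003]
ft_force: [0.1, 0.2, 6.1]
width: 0.0185
gripper_force: 60.1
t: 40.12
tcp_pos: [0.4191, -0.2467, 0.1491]
eef_rot: [3.128, -0.269, 0.001]
ft_force: [0.1, 0.1, -1.7]
width: 0.0187
gripper_force: 59.3
0.85 3.28 0.01 0.01 0.00 1.28  rows>= 4
-0.75 3.67 0.00 0.00 0.00 0.00  rows>= 4
```

```bash
python3 -m crank '0.85 3.28 0 0 0 1.28;0.85 3.28 0 0 0 1.28;0.85 3.28 0 0 0 1.28;0.85 3.28 0 0 0 1.28;0.1 6.95 0 0 0 1.28;0.1 6.95 0 0 0 1.28;0.1 6.95 0 0 0 1.28;0.1 6.95 0 0 0 1.28'
python3 -m crank '0 0 0 0 0 0;0 0 -0.7 0 0 0;0 0 -1.4 0 0 0;0 0 -1.4 0 0 0;0 0 -1.4 0 0 0'
python3 - <<'E'
from h import *
plan((tray(0,0,.023),down(TY-90)))
E
```

```text
t: 41.12
tcp_pos: [0.4238, 0.1714, 0.1479]
eef_rot: [3.138, 0.084, -0.004]
ft_force: [0.2, -0.4, -0.9]
width: 0.0187
gripper_force: 59.4
t: 41.75
tcp_pos: [0.4261, 0.169, 0.0656]
eef_rot: [3.139, 0.08, 0.002]
ft_force: [0.3, -1.1, -0.8]
width: 0.0188
gripper_force: 59.4
-0.02 0.02 -0.71 0.01 0.01 0.01  rows>= 1
```

```bash
python3 -m crank '-0.02 0.01 -0.35 0 0 0;-0.02 0.01 -0.6 0 0 0;-0.02 0.01 -0.72 0 0 0;-0.02 0.01 -0.72 0 0 0;-0.02 0.01 -0.72 0 0 0'
python3 -m crank '0 0 -0.02 0 0 0;0 0 -0.02 0 0 0;0 0 -0.02 0 0 0;0 0 -0.02 0 0 0' -0.36
python3 -m crank '0 0 0.6 0 0 0;0 0 1.6 0 0 0;0 0 2.5 0 0 0;0 0 2.5 0 0 0;0 0 2.5 0 0 0'
python3 -c "
from tools import *
c=tools();R=down(-97);plan(((.45,.03,.15),R),((.4178,-.0985,.12),R))"
```

```text
t: 42.38
tcp_pos: [0.4246, 0.1706, 0.0225]
eef_rot: [3.139, 0.082, 0.003]
ft_force: [0.0, 0.2, -1.2]
width: 0.019
gripper_force: 59.5
t: 42.88
tcp_pos: [0.4244, 0.1705, 0.021]
eef_rot: [3.139, 0.082, 0.002]
ft_force: [0.1, -0.0, -0.1]
width: 0.0273
gripper_force: 0.0
t: 43.5
tcp_pos: [0.4238, 0.1704, 0.1708]
eef_rot: [3.139, 0.082, 0.002]
ft_force: [-0.0, -0.4, 0.0]
width: 0.0271
gripper_force: 0.0
[287 215   9  33 175] HSV [10. 72. 92.] mid [ 0.388  -0.0952] [16. 95.] yaw -6.7 mid+30 [ 0.4178 -0.0987]
0.44 -2.34 -0.33 0.01 -0.01 -1.00  rows>= 3
-0.54 -2.14 -0.50 0.00 0.00 0.00  rows>= 3
```

```bash
python3 -m crank '0.44 -2.34 -0.3 0 0 -1;0.44 -2.34 -0.3 0 0 -1;0.44 -2.34 -0.3 0 0 -1;-0.1 -4.48 -0.83 0 0 -1;-0.1 -4.48 -0.83 0 0 -1;-0.1 -4.48 -0.83 0 0 -1;-0.1 -4.48 -0.83 0 0 -1' -0.05
python3 -m crank '0 0 -0.5 0 0 0;0 0 -1.1 0 0 0;0 0 -1.1 0 0 0;0 0 -1.1 0 0 0;0 0 -1.1 0 0 0'
python3 -c "
from h import *
plan(((.4178,-.0985,.018),down(-97)))"
```

```text
t: 44.42
tcp_pos: [0.4173, -0.0983, 0.1199]
eef_rot: [3.135, -0.196, -0.004]
ft_force: [0.1, 0.3, -0.2]
width: 0.0405
gripper_force: 0.0
t: 45.05
tcp_pos: [0.4191, -0.098, 0.0563]
eef_rot: [3.133, -0.19, 0.005]
ft_force: [-0.8, -0.2, 1.3]
width: 0.0404
gripper_force: 0.0
-0.02 -0.01 -0.64 0.02 0.02 -0.00  rows>= 1
```

```bash
python3 -m crank '-0.02 -0.01 -0.2 0 0 0;-0.02 -0.01 -0.5 0 0 0;-0.02 -0.01 -0.64 0 0 0;-0.02 -0.01 -0.64 0 0 0;-0.02 -0.01 -0.64 0 0 0'
python3 -m crank '0 0 0 0 0 0;0 0 0 0 0 0;0 0 0 0 0 0;0 0 0 0 0 0;0 0 0 0 0 0' -1 60
python3 -m crank '0 0 0.5 0 0 0;0 0 1.2 0 0 0;0 0 2.2 0 0 0;0 0 2.2 0 0 0;0 0 2.2 0 0 0'
python3 - <<'E'
from h import *
R=down(TY-90)
plan((tray(0,-.068,.15),R))
E
```

```text
t: 45.68
tcp_pos: [0.4172, -0.099, 0.0169]
eef_rot: [3.134, -0.192, 0.002]
ft_force: [0.3, 0.1, 0.1]
width: 0.0404
gripper_force: 0.0
t: 46.3
tcp_pos: [0.4173, -0.0989, 0.0174]
eef_rot: [3.133, -0.193, 0.003]
ft_force: [-0.6, 0.2, 5.5]
width: 0.0185
gripper_force: 58.7
t: 46.92
tcp_pos: [0.4167, -0.0986, 0.1486]
eef_rot: [3.134, -0.192, 0.002]
ft_force: [-0.2, 0.1, -1.1]
width: 0.0186
gripper_force: 58.6
0.20 3.35 0.02 0.01 0.01 1.00  rows>= 4
```

```bash
python3 -m crank '0.2 3.35 0 0 0 1;0.2 3.35 0 0 0 1;0.2 3.35 0 0 0 1;0.2 3.35 0 0 0 1;0.2 3.35 0 0 0 1;0.2 3.35 0 0 0 1'
python3 -m crank '0 0 0 0 0 0;0 0 -0.7 0 0 0;0 0 -1.4 0 0 0;0 0 -1.4 0 0 0;0 0 -1.4 0 0 0'
python3 - <<'E'
from h import *
plan((tray(0,-.068,.023),down(TY-90)))
E
```

```text
t: 47.68
tcp_pos: [0.4288, 0.1009, 0.1479]
eef_rot: [3.139, 0.079, -0.001]
ft_force: [-0.5, -0.1, -1.4]
width: 0.0189
gripper_force: 58.7
t: 48.3
tcp_pos: [0.4297, 0.1015, 0.0655]
eef_rot: [3.139, 0.08, 0.003]
ft_force: [0.0, 0.1, -0.6]
width: 0.0185
gripper_force: 58.7
-0.02 0.01 -0.71 0.01 0.01 0.01  rows>= 1
```

```bash
python3 -m crank '-0.02 0.01 -0.35 0 0 0;-0.02 0.01 -0.6 0 0 0;-0.02 0.01 -0.71 0 0 0;-0.02 0.01 -0.71 0 0 0;-0.02 0.01 -0.71 0 0 0'
python3 -m crank '0 0 -0.02 0 0 0;0 0 -0.02 0 0 0;0 0 -0.02 0 0 0;0 0 -0.02 0 0 0' -0.36
python3 -m crank '0 0 0.6 0 0 0;0 0 1.6 0 0 0;0 0 2.5 0 0 0;0 0 2.5 0 0 0;0 -2.5 3 0 0 0;0 -4.5 3 0 0 0;0 -4.5 3 0 0 0;0 -4.5 3 0 0 0'
python3 -m crank '0 -2 1 0 0 0;0 -5 1 0 0 0;0 -5 1 0 0 0;0 -5 1 0 0 0;0 -5 1 0 0 0;0 -5 1 0 0 0;0 -5 1 0 0 0'
python3 -c "
from h import *
c=cam('top');s=cam('side')
u=np.zeros((600,800,3),np.uint8);u[:315]=cv2.resize(c['image'][130:256,90:410,::-1],(800,315),interpolation=cv2.INTER_CUBIC)
u[315:,:400]=cv2.resize(s['image'][140:282,160:360,::-1],(400,285));cv2.imwrite('pics/f.png',u)"
```

```text
t: 48.92
tcp_pos: [0.4286, 0.1027, 0.023]
eef_rot: [3.139, 0.082, 0.005]
ft_force: [0.2, -0.4, -1.1]
width: 0.0189
gripper_force: 58.8
t: 49.42
tcp_pos: [0.4279, 0.1027, 0.0209]
eef_rot: [3.139, 0.082, 0.002]
ft_force: [0.3, -0.2, 0.3]
width: 0.0272
gripper_force: 0.0
t: 50.42
tcp_pos: [0.427, -0.1469, 0.1982]
eef_rot: [3.14, 0.082, -0.001]
ft_force: [0.2, -0.1, 0.5]
width: 0.0272
gripper_force: 0.0
t: 51.3
tcp_pos: [0.4271, -0.4442, 0.2571]
eef_rot: [-3.138, -0.081, 0.001]
ft_force: [-0.1, 1.5, -0.5]
width: 0.0276
gripper_force: 0.0
```

View pics/f.png

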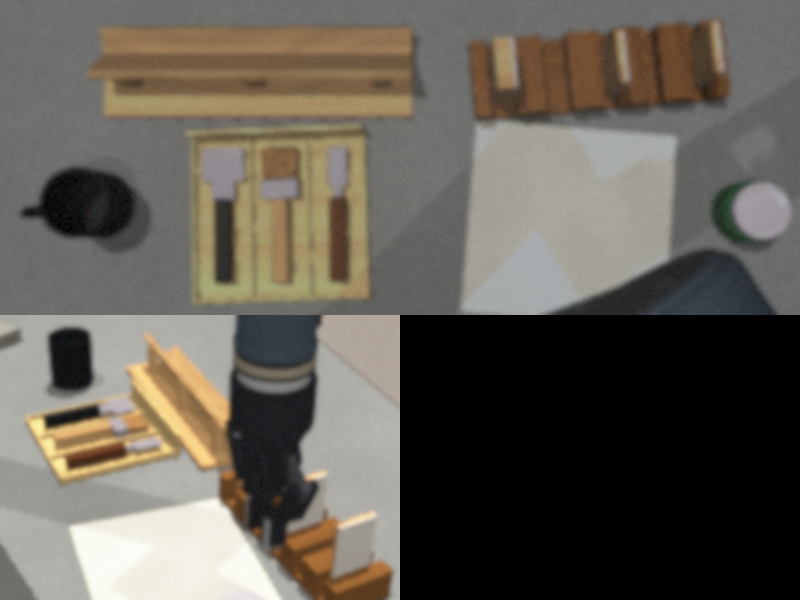

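The final views show the stand empty and all three panels upright in their grooves. The tools lie one per compartment with heads to the tall wall, and the mug and jar are untouched. Handing in.

```bash
python3 -c "
from workcell import bot
print(bot.job_done())"
```

```text
the job is handed in; nothing more can be done
None
```

The job is handed in at about 51 s: all three panels present (two thin, one deep) stand in matching grooves, the scraper, brush and knife lie in the tray with heads to the tall wall, and the mug and jar were left alone; no verdict was shown.

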